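# Send a covered sample tin through the transfer chute's flap

### The arm

A 6-joint arm with a two-finger parallel gripper is mounted at the origin on the work surface. World frame = base frame: x ahead of the robot, y to its left, z up, the work surface at z = 0. Lengths are in m, angles in rad, forces in N, time in s.
With the tool pointing down it reaches from about 0.425 to 0.95 m from the base axis. Payload 3.5 kg.
Tool frame: the origin (TCP) lies on the centre line of the jaws, within the pads' length; the fingertips stand 11 mm ahead of it and the grasp point (between the pads) lies 8 mm behind it; z points along the fingers, y is the line along which they close (so a half turn about z gives the same grasp; the last joint's range is limited). The gripper opens to 85 mm and grips with 20 to 120 N. Pads are 22 mm wide; open, the fingers measure 114 mm over their backs; the gripper's body (76 mm by 85 mm) begins 54 mm behind the grasp point. The pads swing forward as they close: fully open they stand 13 mm farther back than shut.
Start: joints at [-1.37, 0.286, 1.577, -0, 1.279, -0.15], TCP at [0.232, -0.634, 0.242] pointing down, gripper open.
Joint ranges: [-2.77, 2.77], [-0.9, 2.22], [0.21, 2.48], [-1.53, 4.67], [0.24, 2.81], [-2.84, 2.84]. Speed limits (rad/s): [2.79, 2.79, 3.14, 3.14, 3.14, 3.14].

### API

Orientations are given as a unit quaternion [x, y, z, w].
In Python, from plant import ctrl gives the robot as it stands.
- The arm moves only by the tool step_arm, never from a script. Its argument "motion" is a list of rows, each an object with "offset": the shift along the tool's x, y, z in m, a list of three; "twist": the turn about the tool's z in degrees. A call has 1 to 12 rows; each row is the pose to reach, as a shift and turn from the pose commanded when the call began, along the tool's axes at that moment; what a row does not reach only later rows make up. A row lasts 1/10 s, in which the tool goes at most 50 mm and 8.59 degrees, less where a joint would pass 70% of its speed; a pose out of reach is approached as far as the arm can. A call with a gripper value outside its range is refused whole. "gripper" is the finger opening in m, from 0 to 0.0854, set as the call begins (left out, the last holds). The fingers move at their own pace and stop on an object; "grip_force" is the grip in N (left out, the last holds). Time passes only in rows, so rows that repeat a pose let the fingers close. It gives the time, the measured TCP pose, the force, the opening and the grip force at its end, in the units of the state.
- ctrl.get_state(): the state, without advancing time (a new reading comes with each control period).
- ctrl.read_camera(name): name is "scene" or "top"; returns the picture (400x640x3 uint8, blue, green, red); there is no depth.
- ctrl.calibration(name): a dict with "fx", "fy", "cx", "cy" (pixels), "cam_to_world" (4x4, takes a point from camera to world coordinates). Camera axes: x right, y up, looking along -z (the intrinsics and any distortion apply to the point x, -y, -z); pixel columns grow to the right and rows downward; lengths in m; the calibration is good to about 2 mm. A picture is of the moment at which its call begins. calibration takes no time and is no camera call.
- ctrl.sign_off(): hands the job in; it is judged then, once.
The state is a dict: "time": time; "qpos": joint angles; "dq": joint speeds; "joint_efforts": joint torques, N m; "eef_pos": TCP position; "tcp_rot": TCP orientation; "contact_force": force on the tool from outside, world axes, zero at the start; "wrist_torque": the same for the moment, N m; "opening": opening from 0.0 (shut) to 1.0 (fully open); "finger_force": force on a finger pad.
Only numpy, scipy, OpenCV 4.12 (cv2) and the standard library are available. Lean on these libraries where they do the work, as an engineer would, in place of code of your own. Each camera call takes 0.05 s, during which the arm holds its last target. There are 200 camera calls.

### The job

Send the wide covered sample tin that waits on the chute's shelf down the chute: with your fingertips slide it along the shelf, through the hanging flap and on until it runs down to the end of the tray, lid up, then draw the fingers back out so that the flap drops shut behind it. Push it only: do not lift or topple the tin, do not force the light flap, and leave the small can and the jar on the shelf and the spatula on the bench where they are.

Things in the scene. Friction and masses are not known exactly. Their poses are not given: they have to be found in the camera images.
- doorway (a point): Middle of the doorway in the chute's upright steel front plate, at the shelf's top surface (78 mm above the bench). x points level through the doorway into the chute, y left along the plate, z up. Doorway 136 mm wide, no sill, closed above by a fixed hinge rod 8 mm thick, axis 66 mm above the shelf (62 mm clear). Plate 5 mm thick, 76 mm high, as wide as the shelf; nothing above rod or plate.
- shelf_front (a point): Middle of the front edge (towards the robot) of the chute's flat level steel shelf, on its top surface; axes as the doorway, which is 200 mm further along x. The shelf is 380 mm wide in y and runs to 20 mm beyond the doorway; it has lips 10 mm high on its two side edges only.
- slide_top (a point): Where the shelf ends and the slide begins, 20 mm beyond the doorway, mid-width; axes as the doorway. Beyond it a slippery slide goes down at 22 degrees, then 9 degrees, between side walls to the end of the tray 67 mm lower, at a rubber stop 258 mm from here. A tin whose centre is pushed past this point tips onto the slide and runs down to the stop by itself, lid up.
- flap (a joint): Light aluminium flap (60 g, 126 mm wide, 60 mm long, 4 mm thick) hung from the rod. 0 = shut: its foot 10 mm further in than the rod, 7 mm above the shelf. Grows (rad) as the foot swings into the chute and up, to a stop at 1.35; cannot swing outwards. The tin pushes it open (under 1 N) and passes under it; it falls shut by its own weight once nothing holds it up.
- tin_center (a point): Centre of the wide covered aluminium sample tin, half-way up: round, upright, 42 mm high, 88 mm in diameter with a slip-on lid 92 mm in diameter over the top 14 mm; 0.2 to 0.4 kg. z axis up out of the lid. It stands on the shelf in front of the doorway.
- can_center (a point): Centre of a small covered aluminium can, 49 mm in diameter and 40 mm high, standing on the shelf to one side of the doorway, near the front plate. To be left alone.
- jar_center (a point): Centre of a small glass jar with a black lid, 46 mm in diameter and 44 mm high, standing on the shelf on the other side of the doorway, near the front plate. To be left alone.
- spatula: Spatula lying on the bench to the right of the chute. To be left alone.

How it is judged:
On the way:
1. the tin has pushed the flap open and stands in the doorway (value of joint flap above 0.7 rad and x of tin_center in the frame of doorway between -0.02 and 0.06 m).
At the end, for the whole second after the job is handed in: The tin is at rest at the end of the tray, its centre 195 to 245 mm beyond the doorway, lid up, tilted under 0.25 rad (the tray slopes 0.16); the flap is shut (under 0.05 rad) (x of tin_center in the frame of doorway between 0.195 and 0.245 m and y of tin_center in the frame of doorway between -0.04 and 0.04 m and z of tin_center in the frame of doorway below -0.03 m and angle between tin_center's own z axis and vertical below 0.25 rad and linear speed of tin below 0.02 m/s and value of joint flap below 0.05 rad); the robot touches nothing.
It fails at once if the tin is lifted (its centre more than 12 mm above where it stands on the shelf) (z of tin_center in the frame of doorway above 0.033 m).
It fails at once if the tin is toppled (tilted more than 0.9 rad) (angle between tin_center's own z axis and vertical above 0.9 rad).
It fails at once if the flap is forced: the robot presses on it with more than 12 N (contact force between flap and the fingers above 12 N or contact force between flap and the arm above 12 N).
It fails at once if the small can, the jar or the spatula is moved more than 15 mm (distance of any of can_center, jar_center, spatula from where it was at the start of the episode above 0.015 m).
It also fails if it takes over 45 s, if anything falls off the work surface, if the arm or the gripper's body presses on something with over 40 N, if the wrist force passes 120 N, or if a joint passes its speed limit or range.

## Working session

There is one attempt and no reset: what is moved stays moved. The work goes in short steps, Python scripts to look and compute and a tool call to move; the robot and the scene stay as the last step left them, time stands still between calls to the robot, and variables do not carry over. Pictures are saved under pics/ and viewed, at most 10 in all, crops included, and the job is handed in when it is done.

Besides the shell and the picture viewer there is one more tool, called after "Request:" as a command line: name --argument value ..., lists and objects as JSON in quotes. step_arm: Moves the arm, as the interface text tells. Its arguments: {"type":"object","properties":{"motion":{"type":"array"},"gripper":{"type":"number"},"grip_force":{"type":"number"}},"required":["motion"]}

```bash
mkdir -p pics; ls
python3 - <<'E'
from plant import ctrl
import cv2,json
for n in("scene","top"):
    cv2.imwrite(f"pics/{n}0.png",ctrl.read_camera(n)); c=ctrl.calibration(n); print(n,c)
s=ctrl.get_state(); print(s)
E
```

```text
pics
scene {'fx': 495.6918423728969, 'fy': 495.6918423728969, 'cx': 313.40061784344005, 'cy': 200.4320202565962, 'cam_to_world': array([[ 0.46343165, -0.71322   ,  0.52587863,  1.30277063],
       [ 0.88611645,  0.37658565, -0.27014976, -0.51117738],
       [-0.00536214,  0.59118565,  0.80651768,  1.24447729],
       [ 0.        ,  0.        ,  0.        ,  1.        ]])}
top {'fx': 462.9580217132855, 'fy': 462.9580217132855, 'cx': 315.89969635955777, 'cy': 201.38610628787356, 'cam_to_world': array([[-0.02345709,  0.98997516, -0.13928011,  0.39892317],
       [-0.99942506, -0.02663294, -0.02098183, -0.11669794],
       [-0.02448093,  0.13870786,  0.99003071,  1.19202692],
       [ 0.        ,  0.        ,  0.        ,  1.        ]])}
{'time': 0.1, 'qpos': array([-1.36998580e+00,  2.87134643e-01,  1.57803644e+00, -1.91746148e-05,
        1.27862201e+00, -1.50003638e-01]), 'dq': array([-0.00026451, -0.0011265 , -0.0033519 ,  0.00106044,  0.00210615,
       -0.00055389]), 'joint_efforts': array([ 7.55901638e-04, -4.07296765e+01, -2.93700385e+01, -1.66098339e-04,
        3.42748310e-03,  2.40624800e-07]), 'eef_pos': array([ 0.23187686, -0.63330704,  0.24104394]), 'tcp_rot': array([ 9.84654502e-01,  1.74511609e-01, -3.71212827e-05, -1.09962884e-03]), 'contact_force': array([-0.6779173 ,  0.47431936,  0.08410756]), 'wrist_torque': array([-0.02514743, -0.0202441 , -0.05671571]), 'finger_force': 0.0, 'opening': 1.0009155856023724}
```

View pics/scene0.png

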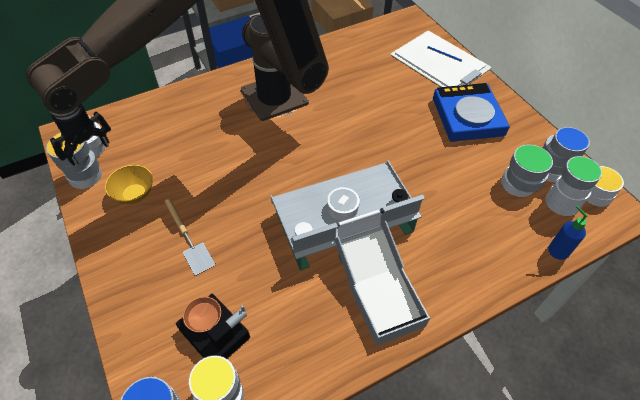

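View pics/top0.png

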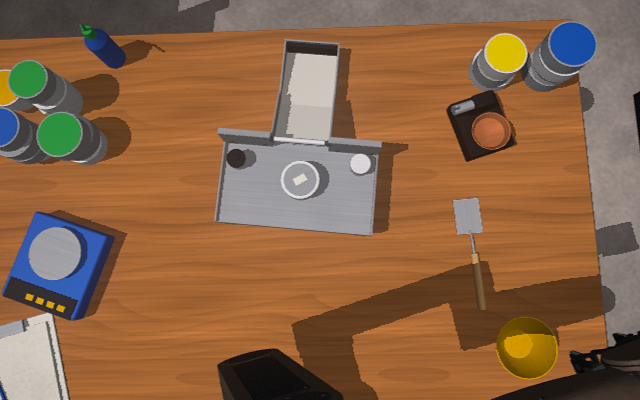

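The top view shows the shelf's front corners near (216,222) and (371,235), the tin lid at (300,180), the jar at (235,158), the can at (360,163) and the chute up to (310,42). I'll enlarge it to get accurate edges.

```bash
cat > h.py <<'E'
import numpy as np,cv2
from plant import ctrl
def ray(n,u,v,z):
    c=ctrl.calibration(n);M=c["cam_to_world"]
    d=M[:3,:3]@np.array([(u-c["cx"])/c["fx"],-(v-c["cy"])/c["fy"],-1]);o=M[:3,3]
    return o+d*(z-o[2])/d[2]
def px(n,p):
    c=ctrl.calibration(n);M=c["cam_to_world"];q=M[:3,:3].T@(np.array(p)-M[:3,3])
    return c["cx"]+c["fx"]*q[0]/-q[2],c["cy"]+c["fy"]*q[1]/q[2]
E
python3 - <<'E'
from h import *
im=cv2.imread("pics/top0.png")
cv2.imwrite("pics/crop.png",cv2.resize(im[120:245,205:405],None,fx=4,fy=4,interpolation=cv2.INTER_CUBIC))
for n,u,v,z in[("top",216,222,.078),("top",371.5,235,.078),("top",300,180,.12),("top",235.5,158,.122),("top",360.5,163.5,.118),("top",219,130,.154),("top",382,146,.154),("scene",343.5,200,.12)]: print(n,u,v,ray(n,u,v,z).round(4))
E
```

```text
top 216 222 [0.5116 0.1507 0.078 ]
top 371.5 235 [ 0.4707 -0.2246  0.078 ]
top 300 180 [ 0.6016 -0.0577  0.12  ]
top 235.5 158 [0.6587 0.0946 0.122 ]
top 360.5 163.5 [ 0.6376 -0.2015  0.118 ]
top 219 130 [0.7187 0.1268 0.154 ]
top 382 146 [ 0.6692 -0.2494  0.154 ]
scene 343.5 200 [ 0.6078 -0.0589  0.12  ]
```

View pics/crop.png

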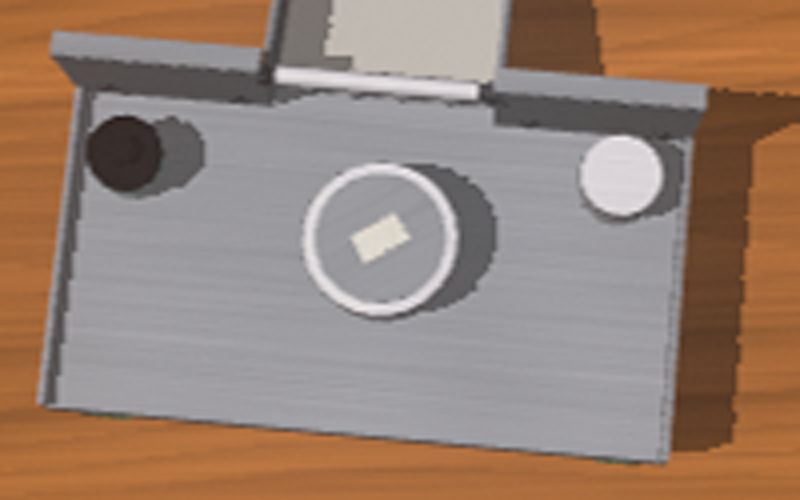

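The crop has the front corners at about (38,405) and (667,464), the rod from (275,76) to (480,92), and the tin ring centred at (381,240). The crop is 4x, with offset (205,120).

Run:
```python
from h import *
C=lambda x,y,z:ray("top",205+(x+.5)/4-.5,120+(y+.5)/4-.5,z)
fl,fr=C(38,405,.078),C(667,464,.078); rl,rr=C(275,76,.146),C(480,92,.146)
pl,pr=C(52,32,.154),C(708,88,.154)
tin=C(381,240,.12)
for a,b in((fl,fr),(rl,rr),(pl,pr)): d=b-a; print(np.linalg.norm(d).round(4),np.degrees(np.arctan2(d[0],-d[1])).round(2),((a+b)/2).round(4))
yaw=np.arctan2(*( (pr-pl+fr-fl)[:2]*[1,-1])); print(np.degrees(yaw))
ex=np.array([np.cos(yaw),np.sin(yaw),0]);ey=np.array([-ex[1],ex[0],0])
F=(fl+fr)/2; D=F+.2*ex
for n,p in dict(rod=(rl+rr)/2,plate=(pl+pr)/2,tin=tin,jar=C(124,153,.122),can=C(621,176,.118)).items(): print(n,p.round(4),"in doorway",((p-D)@ex).round(4),((p-D)@ey).round(4))
# scene check
im=ctrl.read_camera("scene"); 
for p in (fl,fr,D,tin): print(px("scene",p))
cv2.imwrite("pics/sc.png",cv2.resize(im[150:280,260:440],None,fx=4,fy=4,interpolation=cv2.INTER_CUBIC))
```

```text
0.3822 -6.81 [ 0.4918 -0.0345  0.078 ]
0.1199 -6.31 [ 0.6899 -0.0584  0.146 ]
0.3818 -6.77 [ 0.702  -0.0595  0.154 ]
-6.7906310859970525
rod [ 0.6899 -0.0584  0.146 ] in doorway -0.0005 -0.0004
plate [ 0.702  -0.0595  0.154 ] in doorway 0.0117 0.0
tin [ 0.6025 -0.0574  0.12  ] in doorway -0.0874 -0.0097
jar [0.659  0.0943 0.122 ] in doorway -0.0493 0.1476
can [ 0.6374 -0.2     0.118 ] in doorway -0.0359 -0.1472
(np.float64(388.1406642156273), np.float64(160.53411081177336))
(np.float64(270.6035076949942), np.float64(196.0038084919475))
(np.float64(357.75505270080146), np.float64(229.86594871334418))
(np.float64(343.0416739193009), np.float64(198.47050140359417))
```

View pics/sc.png

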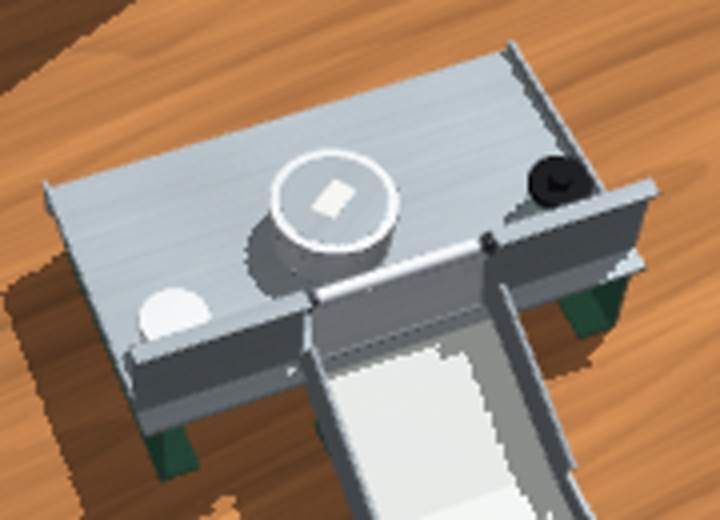

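Everything fits the given sizes: shelf width 382 mm, rod at doorway x≈0. The doorway is at about (0.690, -0.058) with yaw -6.8°, and the tin is at doorway (-0.087, -0.010). The plan is to push with the fingers about 50 mm apart, straddling the tin so it stays centred. First I'll move high behind it.

Request:
step_arm --motion '[{"offset": [0.04,-0.037,0],"twist": 2.3},{"offset": [0.08,-0.074,0],"twist": 4.6},{"offset": [0.12,-0.111,0],"twist": 6.9},{"offset": [0.16,-0.149,0],"twist": 9},{"offset": [0.2,-0.186,0],"twist": 11.2},{"offset": [0.24,-0.223,0],"twist": 13.5},{"offset": [0.27,-0.251,0],"twist": 15},{"offset": [0.3,-0.279,0],"twist": 17},{"offset": [0.33,-0.307,0],"twist": 19},{"offset": [0.36,-0.335,0],"twist": 21},{"offset": [0.39,-0.362,0],"twist": 23},{"offset": [0.42,-0.39,0],"twist": 25}]' --gripper 0.05

```text
time: 1.35
eef_pos: [0.4927, -0.1215, 0.2422]
tcp_rot: [0.999, -0.043, 0.0, 0.0]
contact_force: [0.2, -1.0, 0.6]
opening: 0.586
finger_force: 0.0
```

```bash
cat >> h.py <<'E'
from scipy.spatial.transform import Rotation as Ro
yaw=np.radians(-6.8);ex=np.array([np.cos(yaw),np.sin(yaw),0]);ey=np.array([-ex[1],ex[0],0]);D=np.array([.6904,-.0581,.078])
def rep(tx,ty,tz):
    s=ctrl.get_state();R=Ro.from_quat(s["tcp_rot"]).as_matrix();p=s["eef_pos"]
    q=p-D;print("t",s["time"],"tcp",p.round(4),"door",(q@ex).round(4),(q@ey).round(4),q[2].round(4),"f",s["contact_force"].round(1),"open",s["opening"])
    g=D+tx*ex+ty*ey+[0,0,tz];print("need offset",(R.T@(g-p)).round(4),"twist",np.degrees(np.arctan2(R[1,0],R[0,0])-yaw).round(2))
E
python3 -c "
from h import *
rep(-.165,-.01,.15)"
```

```text
t 1.35 tcp [ 0.4927 -0.1215  0.2422] door -0.1888 -0.0863 0.1642 f [ 0.2 -1.   0.6] open 0.5855556749673305
need offset [ 0.0262 -0.0755  0.0142] twist 1.83
```

Request:
step_arm --motion '[{"offset": [0.013,-0.038,0.007],"twist": 1},{"offset": [0.024,-0.068,0.014],"twist": 1.8},{"offset": [0.026,-0.075,0.014],"twist": 1.8},{"offset": [0.026,-0.075,0.014],"twist": 1.8}]'

```text
time: 1.75
eef_pos: [0.5246, -0.0499, 0.2279]
tcp_rot: [0.998, -0.057, -0.001, 0.0]
contact_force: [0.9, -0.8, 0.1]
opening: 0.583
finger_force: 0.0
```

```bash
python3 -c "
from h import *
rep(-.165,-.01,.029)
im=ctrl.read_camera('scene'); cv2.imwrite('pics/a.png',cv2.resize(im[60:280,220:480],None,fx=2.7,fy=2.7))"
```

```text
t 1.75 tcp [ 0.5246 -0.0499  0.2279] door -0.1656 -0.0115 0.1499 f [ 0.9 -0.8  0.1] open 0.5827909283477768
need offset [ 0.0008 -0.0016  0.1209] twist 0.25
```

View pics/a.png

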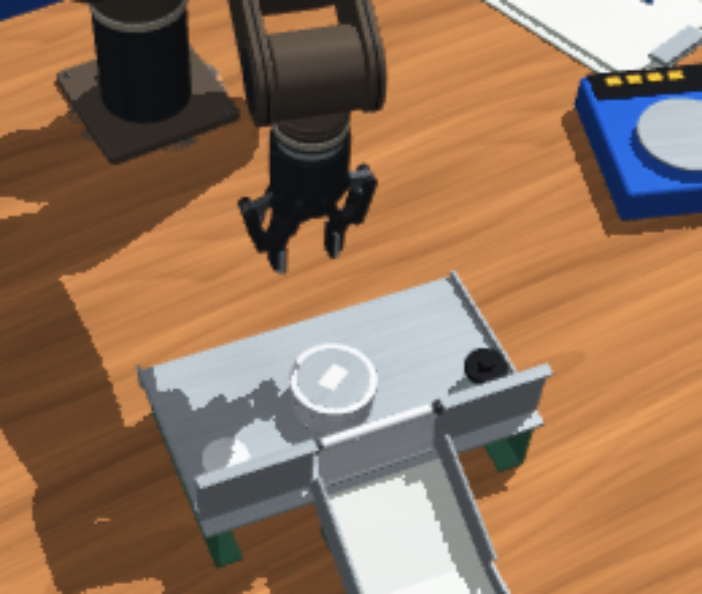

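The fingers hang open behind the tin with nothing between them and it (tin lid at about (333,378) in the crop). Next I'll descend.

Request:
step_arm --motion '[{"offset": [0.0,-0.001,0.04]},{"offset": [0.0,-0.001,0.075]},{"offset": [0.001,-0.001,0.1]},{"offset": [0.001,-0.002,0.112]},{"offset": [0.001,-0.002,0.12]},{"offset": [0.001,-0.002,0.12]},{"offset": [0.001,-0.002,0.12]}]'

```text
invalid input at $.motion[0]: expected keys offset, twist
```

```bash
python3 -c "
from h import *
rep(-.02,.0,.029)"
```

```text
t 1.8 tcp [ 0.5245 -0.0509  0.2282] door -0.1656 -0.0125 0.1502 f [ 0.4 -0.5  0.3] open 0.5851682468913396
need offset [ 0.1456 -0.0122  0.1212] twist 0.16
```

Request:
step_arm --motion '[{"offset": [0.0,-0.001,0.04],"twist": 0},{"offset": [0.0,-0.001,0.075],"twist": 0},{"offset": [0.001,-0.001,0.1],"twist": 0},{"offset": [0.001,-0.002,0.112],"twist": 0},{"offset": [0.001,-0.002,0.12],"twist": 0},{"offset": [0.001,-0.002,0.12],"twist": 0},{"offset": [0.001,-0.002,0.12],"twist": 0}]'

```text
time: 2.5
eef_pos: [0.5269, -0.0495, 0.1098]
tcp_rot: [0.998, -0.059, 0.001, 0.0]
contact_force: [0.1, 0.8, 0.1]
opening: 0.585
finger_force: 0.0
```

```bash
python3 -c "
from h import *
rep(-.02,.0,.029)"
```

```text
t 2.5 tcp [ 0.5269 -0.0495  0.1098] door -0.1634 -0.0109 0.0318 f [0.1 0.8 0.1] open 0.5849729809599276
need offset [ 0.1434 -0.0107  0.0031] twist 0.08
```

Request:
step_arm --motion '[{"offset": [0.012,0,0.002],"twist": 0},{"offset": [0.02,0,0.002],"twist": 0},{"offset": [0.027,0,0.002],"twist": 0},{"offset": [0.034,-0.001,0.002],"twist": 0},{"offset": [0.041,-0.003,0.002],"twist": 0},{"offset": [0.048,-0.005,0.002],"twist": 0},{"offset": [0.055,-0.007,0.002],"twist": 0},{"offset": [0.062,-0.009,0.002],"twist": 0},{"offset": [0.069,-0.01,0.002],"twist": 0},{"offset": [0.076,-0.01,0.002],"twist": 0},{"offset": [0.08,-0.01,0.002],"twist": 0},{"offset": [0.08,-0.01,0.002],"twist": 0}]'

```text
time: 3.7
eef_pos: [0.6073, -0.0483, 0.1062]
tcp_rot: [0.998, -0.058, 0.001, -0.0]
contact_force: [0.4, -0.1, 0.5]
opening: 0.583
finger_force: 0.1
```

```bash
python3 -c "
from h import *
rep(-.02,.0,.029)
im=ctrl.read_camera('scene'); cv2.imwrite('pics/b.png',cv2.resize(im[100:280,240:460],None,fx=3.2,fy=3.2))"
```

```text
t 3.7 tcp [ 0.6073 -0.0483  0.1062] door -0.0836 -0.0001 0.0282 f [ 0.4 -0.1  0.5] open 0.5827244520865766
need offset [ 0.0636 -0.     -0.0007] twist 0.1
```

View pics/b.png

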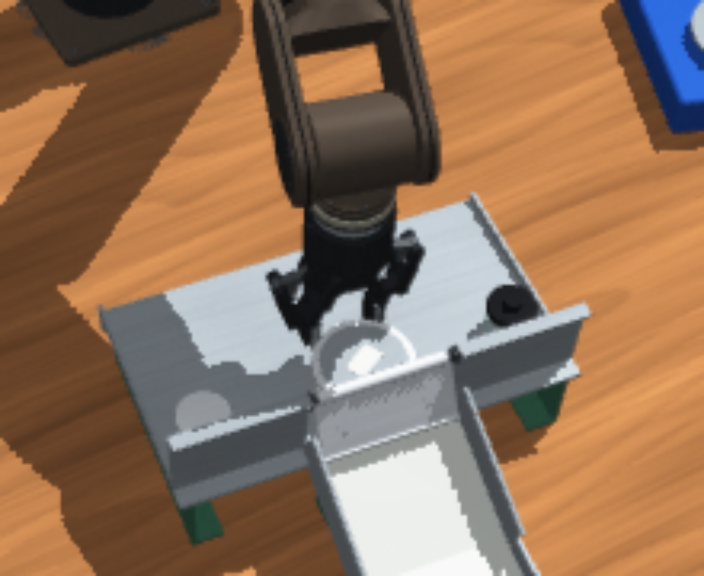

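The tin is centred between the fingertips in front of the flap (lid centre near (365,357) in the crop), and the can and jar haven't moved. I'll push on through the doorway.

Request:
step_arm --motion '[{"offset": [0.006,0,0],"twist": 0},{"offset": [0.012,0,0],"twist": 0},{"offset": [0.018,0,0],"twist": 0},{"offset": [0.024,0,0],"twist": 0},{"offset": [0.03,0,0],"twist": 0},{"offset": [0.035,0,0],"twist": 0},{"offset": [0.04,0,0],"twist": 0},{"offset": [0.044,0,0],"twist": 0},{"offset": [0.048,0,0],"twist": 0},{"offset": [0.048,0,0],"twist": 0}]'

```text
time: 4.75
eef_pos: [0.6551, -0.0541, 0.1067]
tcp_rot: [0.998, -0.058, 0.001, 0.0]
contact_force: [0.8, 0.2, -0.1]
opening: 0.585
finger_force: 0.2
```

```bash
python3 -c "
from h import *
rep(-.02,.0,.029)
im=ctrl.read_camera('scene'); cv2.imwrite('pics/c.png',cv2.resize(im[130:350,240:460],None,fx=2.7,fy=2.7))"
```

```text
t 4.75 tcp [ 0.6551 -0.0541  0.1067] door -0.0355 -0.0002 0.0287 f [ 0.8  0.2 -0.1] open 0.5851196679299219
need offset [ 0.0155 -0.0001 -0.0003] twist 0.09
```

View pics/c.png

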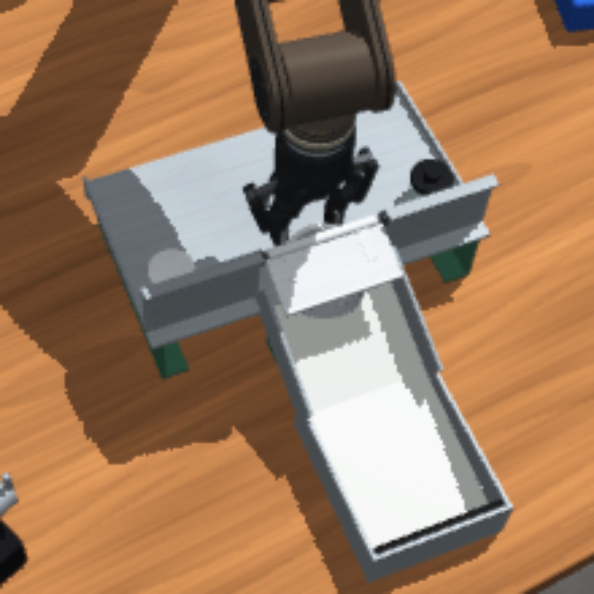

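The flap has swung up over the tin, which is in the doorway with its edge showing at about (335,312). I'll push the last stretch over the edge.

Request:
step_arm --motion '[{"offset": [0.004,0,0],"twist": 0},{"offset": [0.008,0,0],"twist": 0},{"offset": [0.011,0,0],"twist": 0},{"offset": [0.013,0,0],"twist": 0},{"offset": [0.015,0,0],"twist": 0},{"offset": [0.015,0,0],"twist": 0},{"offset": [0.015,0,0],"twist": 0},{"offset": [0.015,0,0],"twist": 0}]'

```text
time: 5.6
eef_pos: [0.6691, -0.0557, 0.1063]
tcp_rot: [0.998, -0.058, -0.0, -0.0]
contact_force: [0.3, 0.8, -0.3]
opening: 0.588
finger_force: 0.0
```

```bash
python3 -c "
from h import *
rep(-.02,.0,.029)
im=ctrl.read_camera('scene'); cv2.imwrite('pics/d.png',cv2.resize(im[130:350,240:460],None,fx=2.7,fy=2.7))"
```

```text
t 5.6 tcp [ 0.6691 -0.0557  0.1063] door -0.0215 -0.0001 0.0283 f [ 0.3  0.8 -0.3] open 0.5882432874001451
need offset [ 0.0015 -0.0001 -0.0007] twist 0.1
```

View pics/d.png

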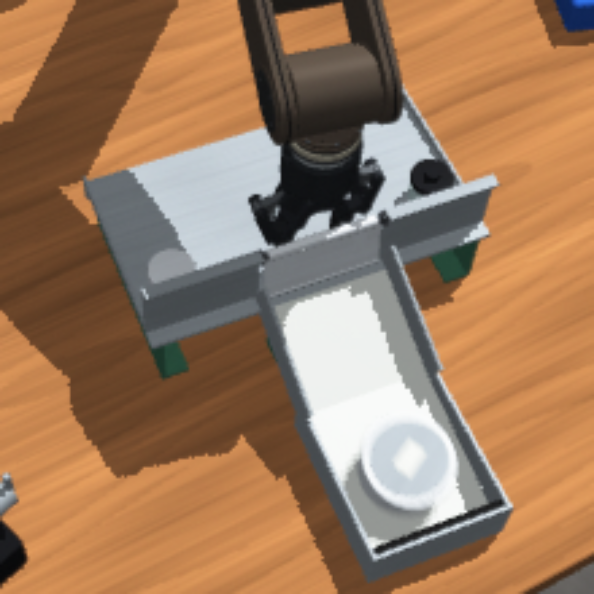

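The tin is running down the tray lid up (lid near (410,455)) and the flap has dropped shut. I'll draw the fingers back and up.

Request:
step_arm --motion '[{"offset": [-0.02,0,0],"twist": 0},{"offset": [-0.05,0,0],"twist": 0},{"offset": [-0.08,0,0],"twist": 0},{"offset": [-0.1,0,-0.02],"twist": 0},{"offset": [-0.11,0,-0.05],"twist": 0},{"offset": [-0.12,0,-0.08],"twist": 0},{"offset": [-0.12,0,-0.1],"twist": 0},{"offset": [-0.12,0,-0.1],"twist": 0},{"offset": [-0.12,0,-0.1],"twist": 0},{"offset": [-0.12,0,-0.1],"twist": 0}]'

```text
time: 6.65
eef_pos: [0.5491, -0.0415, 0.2044]
tcp_rot: [0.998, -0.058, -0.002, -0.0]
contact_force: [-0.2, -0.2, -1.4]
opening: 0.581
finger_force: 0.0
```

```bash
python3 -c "
from h import *
rep(-.02,.0,.029)
a=ctrl.read_camera('scene');im=ctrl.read_camera('scene')
print(cv2.absdiff(a,im)[200:350,320:460].max())
print('expected lid px',px('scene',D+.22*ex+[0,0,-.045+.02-.0]))
cv2.imwrite('pics/e.png',cv2.resize(im[130:350,240:460],None,fx=2.7,fy=2.7))"
```

```text
t 6.65 tcp [ 0.5491 -0.0415  0.2044] door -0.1423 -0.0002 0.1264 f [-0.2 -0.2 -1.4] open 0.5814541551407986
need offset [0.1226 0.     0.097 ] twist 0.1
84
expected lid px (np.float64(391.5054372109113), np.float64(301.86011793807336))
```

View pics/e.png

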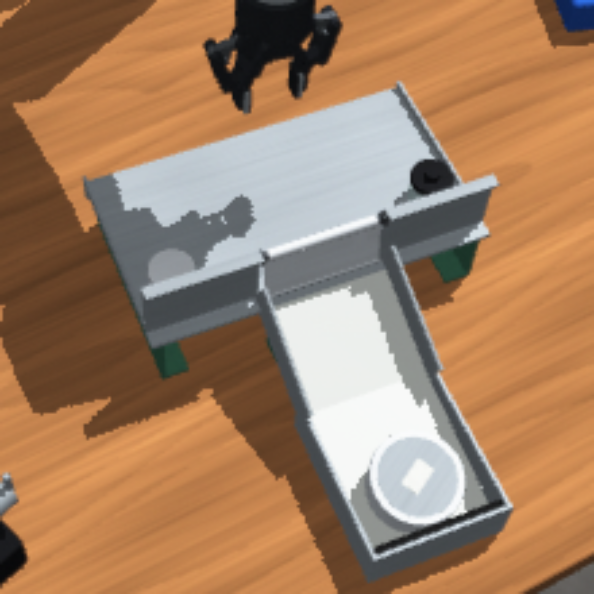

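The tin is lid up at the stop (lid near (418,476)), the flap is shut and the fingers are clear. The two frames differ slightly, so I'll let it settle and recheck before handing in.

Request:
step_arm --motion '[{"offset": [0,0,0],"twist": 0},{"offset": [0,0,0],"twist": 0},{"offset": [0,0,0],"twist": 0},{"offset": [0,0,0],"twist": 0},{"offset": [0,0,0],"twist": 0},{"offset": [0,0,0],"twist": 0},{"offset": [0,0,0],"twist": 0},{"offset": [0,0,0],"twist": 0},{"offset": [0,0,0],"twist": 0},{"offset": [0,0,0],"twist": 0},{"offset": [0,0,0],"twist": 0},{"offset": [0,0,0],"twist": 0}]'

```text
time: 7.95
eef_pos: [0.5499, -0.0417, 0.2063]
tcp_rot: [0.998, -0.058, -0.0, -0.0]
contact_force: [0.9, 0.1, 0.4]
opening: 0.584
finger_force: 0.0
```

```bash
python3 -c "
from h import *
a=ctrl.read_camera('scene')
for i in range(4): im=ctrl.read_camera('scene')
d=cv2.absdiff(a,im)[200:350,320:460].max(2);print(d.max(),(d>25).sum())
e=cv2.imread('pics/e.png');e=cv2.resize(e,(220,220),interpolation=cv2.INTER_AREA);d=cv2.absdiff(e,im[130:350,240:460]).max(2);ys,xs=np.where(d[100:]>60);print(len(xs))
p=ray('scene',240+418/2.7,130+476/2.7,.078-.027)-D;print('lid in door',p@ex,p@ey)"
```

```text
3 0
21
lid in door 0.23342645253383745 0.003142480339289943
```

```bash
python3 -c "
from plant import ctrl
print(ctrl.sign_off())"
```

```text
the job is handed in; nothing more can be done
None
```

The job is handed in: the tin rests lid up at the end of the tray (lid centre about 233 mm beyond the doorway), the flap is shut, the fingers are clear, and the can and jar look unmoved; I didn't re-image the spatula, and the hand-in returned no verdict.

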